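# Lengthen the tube gauge by one hole and clamp the tube against its stop

## Robot

A 6-joint arm with a two-finger parallel gripper is mounted at the origin on the work surface. World frame = base frame: x ahead of the robot, y to its left, z up, the work surface at z = 0. Lengths are in m, angles in rad, forces in N, time in s.
With the tool pointing down it reaches from about 0.275 to 0.75 m from the base axis. Payload 10.2 kg.
Tool frame: the origin (TCP) lies midway between the tips of the shut fingers; the grasp point (between the pads) lies 19 mm behind it (env.hold_point_z is the distance from the TCP to the grasp point, in m); z points along the fingers, y is the line along which they close (so a half turn about z gives the same grasp; the last joint's range is limited). The gripper opens to 85 mm and grips with 20 to 120 N. Pads are 22 mm wide; open, the fingers measure 114 mm over their backs; the gripper's body (76 mm by 85 mm) begins 54 mm behind the grasp point. The pads swing forward as they close: fully open they stand 13 mm farther back than shut.
Start: joints at [-1.555, 0.313, 1.498, -0, 1.331, -0.223], TCP at [0.124, -0.51, 0.203] pointing down, gripper open.
Joint ranges: [-2.94, 2.94], [-0.97, 2.17], [0.19, 2.56], [-1.23, 4.37], [0.02, 3.11], [-2.88, 2.88]. Speed limits (rad/s): [2.39, 2.39, 3.01, 3.14, 3.14, 3.14].

## Interface

Orientations are given as a unit quaternion [x, y, z, w].
In Python, from bench import env, kinematics, monitor, eyes, job gives the robot as it stands. The module is installed in compiled form; this text tells all that it offers. Calls block until the motion is done:
- env.reach(position, orientation): joint-space move of the TCP to a pose.
- env.movel(position, velocity=0.15, frame=None, guard=None): straight line of the TCP; frame=None keeps the orientation; velocity is the mean speed in m/s. With guard (N) it stops when the force on the tool has changed by that much, and returns True; else False.
- env.set_joints(angles): joint-space move.
- env.release() and env.close_gripper(effort=None): open the fingers fully, or close them until they stop; effort is the grip in N (None keeps the last).
- env.hold(seconds).
- kinematics.ik(position, orientation): joint angles nearest the present ones, or None.
- monitor.sense(): the state.
- eyes.grab_frame(name): name is "scene" or "top" or "wrist"; returns a dict with "frame" (420x560x3 uint8, red, green, blue), "mtx" (3x3 intrinsics, pixels), "k1" (the pictures are not rectified: a ray, as slopes to the right and down, at radius r is drawn at 1 + k1 r^2 times it, then the intrinsics apply), "view" (4x4, takes a point from world to camera coordinates). Camera axes: x right, y down, z forward; pixel columns grow to the right and rows downward; lengths in m; the calibration is good to about 2 mm. A picture is of the moment at which its call begins. There is no depth.
A pose or a line that the arm cannot do raises env.MotionError and nothing moves.
- job.hand_in(): hands the job in; it is judged then, once.
The state is a dict: "clock": time; "joints": joint angles; "qvel": joint speeds; "joint_efforts": joint torques, N m; "position": TCP position; "ee_rot": TCP orientation; "contact_force": force on the tool from outside, world axes, zero at the start; "ft_torque": the same for the moment, N m; "finger_gap": opening from 0.0 (shut) to 1.0 (fully open); "gripper_force": force on a finger pad.
Only numpy, scipy, OpenCV 4.12 (cv2) and the standard library are available. Lean on these libraries where they do the work, as an engineer would, in place of code of your own. Each camera call takes 0.05 s, during which the arm holds its last target. There are 200 camera calls.

## Task

Set the tube gauge one hole longer: press its sprung button down, slide the stop out and let the button pop fully up in the very next hole, not the one after. Then push the chrome tube along its trough until its end rests against the stop, and swing the open clamp strap over until it lies flat on the tube. Leave the other things on the bench where they are.

Things in the scene. Friction and masses are not known exactly. Their poses are not given: they have to be found in the camera images.
- gauge: Fixed tube gauge on a grey base plate 170 x 460 x 12 (x, y, z). Origin on the bench at z = 0; x axis across, y axis along the gauge, the way the stop slides out; z up; the plate spans y -250 to +210. It carries the outer tube, the trough and the strap's hinge bracket (which stands at x = 10, y = 40, top at z = 68).
- next_hole (a point): Centre of the next hole, in the top face of the fixed square steel outer tube (gauge x = -45, y = -80, z = 48). The tube is 40 wide and runs from gauge y = -200 to +20. Its 4 mm top wall has a lengthwise slot that widens to three square holes, 24 x 24, at y = -130 (start), -80 (next), -30 (last).
- trough (a point): Point on the axis of a tube lying in the V trough (gauge x = 45, y = 0, z = 38). The trough is two sloping aluminium rails along gauge y from -230 to +140; rail tops at z = 30, 22 either side of the axis.
- stop (a joint): Slide of the inner tube that carries the stop and the button: 0 at the start (button in the hole at y = -130), +0.050 in the next hole (y = -80), +0.100 in the last; grows towards the gauge's +y. Play in a hole about 1.5 mm either way. It slides stiffly (about 2 N) and only while the button's square shoulder is held or caught under the top wall.
- stop_face (a point): Point on the steel stop plate's face that looks to the gauge's -y, on the axis of the trough (gauge x = 45, z = 38; y = 70 at the start, 120 in the next hole). The plate is 8 thick, z 32 to 62, and spans gauge x = -67 to +68; it is carried by the inner tube.
- button (a joint): Depth of the sprung button: 0 fully up with its 21 mm square shoulder locked in a hole; it frees the slide beyond 4 mm; 8 mm is its end of travel. 4.5 N to start, about 7 N at 4 mm, 9 N at the end. Let go between holes it stays about 4 mm down, under the top wall, and springs up to 0 when it reaches a hole; a finger shoving hard on its fence can hold it down by friction.
- button_pad (a point): Centre of the upper face of the button's flat black thumb pad, the face to press: 28 (gauge x) x 29 (gauge y), at gauge z = 63 when up, underside 10 above the outer tube. At its +y end stands a fence 28 wide, 5 thick, 16 high above the pad, its near face 14.5 to +y of this point. A fingertip on the pad can press down and push the fence to +y, sliding button and stop together.
- tube: Loose chrome tube with closed ends, diameter 40, length 160, about 0.35 kg, lying in the V trough. Origin at its middle, on its axis (z = 38 in the trough); its y axis along the tube and the trough, towards the stop. Its end away from the stop is 80 to -y of the origin.
- tube_end (a point): Centre of the tube's end face towards the stop.
- strap (a joint): Hinge of the steel clamp strap: 0 lying level with its underside on the 40 mm tube, about 1.9 standing open, leaning back over the outer tube (towards gauge -x); stiff hinge (about 0.08 N m), stays where it is left. At the stop 2.2; with no tube beneath it can go to -0.12.
- strap_hinge (a point): Middle of the strap's hinge axis, which runs along gauge y, at gauge x = 10, y = 40, z = 62.
- strap_end (a point): Free end of the strap, 78 from the hinge. The strap is 20 wide (gauge y) and 8 thick; shut, it points to gauge +x.
- flange: Bystander: round chrome flange, diameter 90, 30 high; origin under its centre.
- screwdriver: Bystander: screwdriver lying on the bench.
- spray: Bystander: red spray can, diameter 54, 150 high, standing; origin under its centre.
- bolt: Bystander: steel bolt standing on its head, 45 high, head diameter 20; origin under its centre.
Not all that is in view belongs to the job. What is meant by the tube is not blue, green or purple, and is the larger of those in its own colour.

How it is judged:
On the way, in this order (a step that is already met when the one before it is completed fails the run):
1. the button is pressed and the stop slid out of the first hole (value of joint stop above 0.01 m and value of joint button above 0.003 m), for 0.05 s.
2. the button has popped up in the next hole (value of joint stop between 0.046 and 0.054 m and value of joint button below 0.0015 m), for 0.2 s.
3. the tube's end is against the stop (distance between tube_end and stop_face below 0.004 m), for 0.2 s.
4. the strap lies on the tube (value of joint strap between -0.06 and 0.06 rad), for 0.2 s.
At the end, for the whole second after the job is handed in: The stop is locked in the hole next to its first one (slide 46 to 54 mm, button within 1.5 mm of fully up), the tube lies still in the trough with its end within 4 mm of the stop face, and the strap lies on the tube (within 0.06 rad of level) (all of step 2 and all of step 4 and distance between tube_end and stop_face below 0.004 m and linear speed of tube below 0.01 m/s); the robot touches nothing.
It fails at once if a bystander is moved more than 30 mm (distance of any of flange, spray, screwdriver, bolt from where it was at the start of the episode above 0.03 m).
It also fails if it takes over 50 s, if anything falls off the work surface, if the arm or the gripper's body presses on something with over 40 N, if the wrist force passes 120 N, or if a joint passes its speed limit or range.

## Working session

There is one attempt and no reset: what is moved stays moved. The work goes in short steps, each a Python script; the robot and the scene stay as the last script left them, time stands still between calls to the robot, and variables do not carry over. Pictures are saved under pics/ and viewed, at most 10 in all, crops included, and the job is handed in when it is done.

```bash
mkdir -p pics; python3 - <<'E'
from bench import env, kinematics, monitor, eyes, job
import cv2, numpy as np
for n in ("scene","top"):
    f=eyes.grab_frame(n); cv2.imwrite(f"pics/{n}0.png",f["frame"][:,:,::-1])
    print(n,f["mtx"].tolist(),f["k1"],np.round(f["view"],4).tolist())
print(monitor.sense())
E
```

```text
scene [[436.8604742251668, 0.0, 287.07431791118154], [0.0, 436.8604742251668, 215.48584612097483], [0.0, 0.0, 1.0]] 0.03937387177410997 [[0.5668, 0.8237, 0.0117, -0.2229], [0.5723, -0.3835, -0.7249, -0.3087], [-0.5926, 0.4176, -0.6888, 1.4692], [0.0, 0.0, 0.0, 1.0]]
top [[432.04666635919114, 0.0, 279.2972632420391], [0.0, 432.04666635919114, 206.68364322343677], [0.0, 0.0, 1.0]] -0.10734001144563121 [[0.0192, -0.9995, 0.0259, -0.1211], [-0.9803, -0.024, -0.1961, 0.5359], [0.1967, -0.0217, -0.9802, 0.9446], [0.0, 0.0, 0.0, 1.0]]
{'clock': 0.1, 'joints': array([-1.55539068e+00,  3.13353379e-01,  1.49831859e+00,  9.92576100e-06,
        1.33097781e+00, -2.23358439e-01]), 'qvel': array([-0.00059134, -0.0038307 , -0.00165002, -0.0013126 ,  0.00039416,
        0.00217579]), 'joint_efforts': array([ 2.65838826e-03, -4.12903512e+01, -2.60145020e+01, -1.43531470e-04,
        3.00839165e-03, -2.05006000e-05]), 'position': array([ 0.12417187, -0.50985903,  0.20222913]), 'ee_rot': array([ 9.92882425e-01,  1.19097480e-01,  5.96530390e-05, -5.25205650e-04]), 'contact_force': array([0.98103854, 0.11319705, 0.39334605]), 'ft_torque': array([-0.06588126, -0.03564037,  0.01198515]), 'gripper_force': 0.0, 'finger_gap': 0.9970676342517935}
```

View pics/scene0.png

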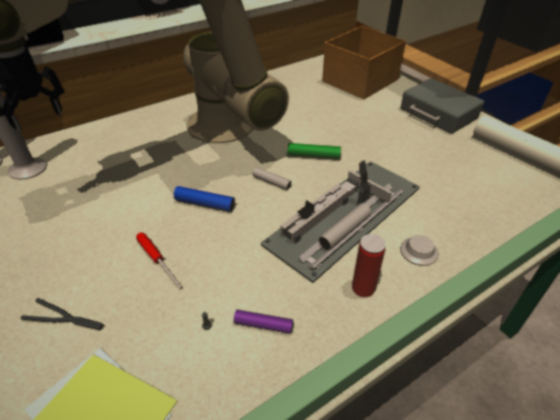

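View pics/top0.png

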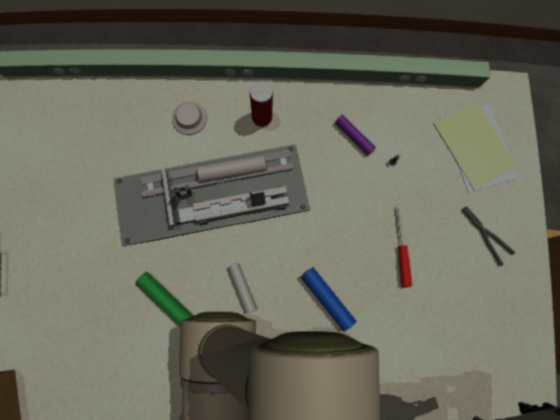

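Candidates for "the tube":
- Chrome tube in the trough: top (232,168), scene (350,222). It is the larger of the chrome pair.
- Small chrome tube on the bench: top (242,287).
- Blue (328,298), green (163,297) and purple (355,135) tubes, which the description excludes.

I choose the one in the trough. The black button is at top (257,198), the stop plate at (168,197) and the strap at (182,190). Next is a close crop.

```bash
cat > h.py <<'E'
from bench import env, kinematics, monitor, eyes, job
import cv2, numpy as np
from scipy.spatial.transform import Rotation as R
from scipy.optimize import least_squares
def proj(f,P):
    c=np.atleast_2d(P)@f["view"][:3,:3].T+f["view"][:3,3]; s=c[:,:2]/c[:,2:]
    s=s*(1+f["k1"]*(s**2).sum(1,keepdims=True))
    return s@f["mtx"][:2,:2].T+f["mtx"][:2,2]
def ray(f,px,z):
    d=(np.array(px,float)-f["mtx"][:2,2])/np.diag(f["mtx"])[:2]; s=d.copy()
    for _ in range(20): s=d/(1+f["k1"]*(s@s))
    Rm=f["view"][:3,:3]; o=-Rm.T@f["view"][:3,3]; v=Rm.T@np.r_[s,1]
    return o+v*(z-o[2])/v[2]
def crop(f,x0,y0,x1,y1,k,name):
    cv2.imwrite(name,cv2.resize(f["frame"][y0:y1,x0:x1,::-1],None,fx=k,fy=k,interpolation=cv2.INTER_CUBIC))
E
python3 - <<'E'
from h import *
t=eyes.grab_frame("top"); crop(t,105,80,325,250,3.5,"pics/topc.png")
s=eyes.grab_frame("scene"); crop(s,255,150,425,280,4.5,"pics/scenec.png")
E
```

```text
(no output)
```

View pics/topc.png

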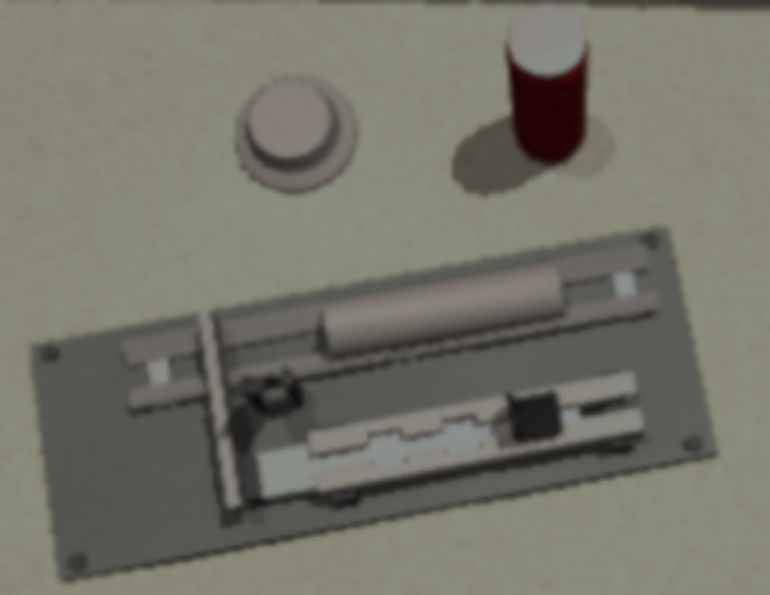

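View pics/scenec.png

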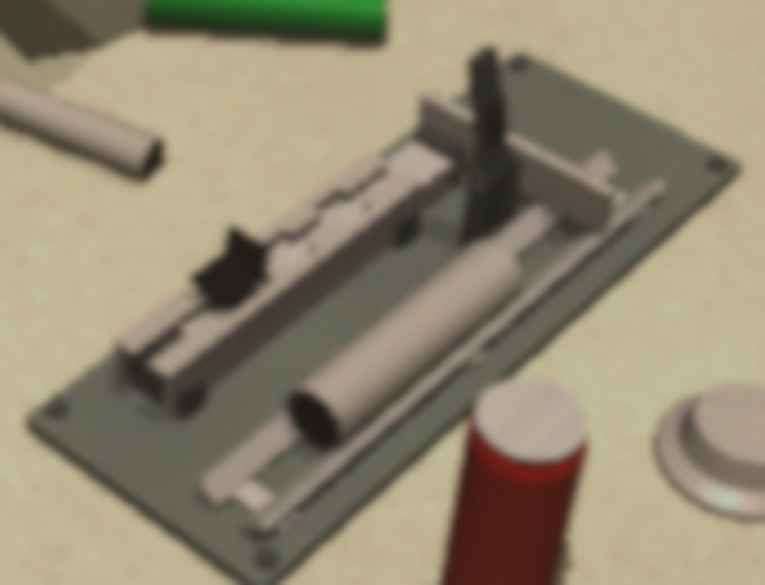

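The crops confirm the chrome tube in the trough: top crop x 322–562, scene crop rear end at (316,418). They also show the button at (533,415) with its fence to the left, and the strap standing open at (275,390). Now I'll fit the gauge pose from the plate corners.

```bash
cat > fit.py <<'E'
from h import *
t=eyes.grab_frame("top"); s=eyes.grab_frame("scene")
ut=lambda p:(np.array(p)+.5)/3.5-.5+[105,80]
us=lambda p:(np.array(p)+.5)/4.5-.5+[255,150]
obs=[(t,ut((33,345)),(85,210,12)),(t,ut((665,229)),(85,-250,12)),(t,ut((717,455)),(-85,-250,12)),(t,ut((62,580)),(-85,210,10)),
 (s,us((28,424)),(-85,-250,10)),(s,us((739,170)),(85,210,11)),(s,us((522,53)),(-85,210,12))]
def G(p,q): # gauge mm -> world
    q=np.array(q)/1000; c,d=np.cos(p[2]),np.sin(p[2])
    return np.array([p[0]+c*q[0]-d*q[1],p[1]+d*q[0]+c*q[1],q[2]])
def inv(p,w):
    c,d=np.cos(p[2]),np.sin(p[2]); x,y=w[0]-p[0],w[1]-p[1]; return 1000*np.array([c*x+d*y,-d*x+c*y])
res=lambda p,o:np.concatenate([proj(f,G(p,q))[0]-px for f,px,q in o])
for o in (obs,obs[:4],obs[4:]):
    r=least_squares(res,[.45,.05,.1],args=(o,)); print(r.x,np.round(r.fun,1))
p=least_squares(res,[.45,.05,.1],args=(obs,)).x
np.save("pose.npy",p)
for n,u,z in (("pad",(535,418),63),("rearend",(562,292),38),("frontend",(324,330),38),("stop top mid",(221,400),62),("stop endA",(206,313),62),("outer tube end R",(640,400),48),("outer end L",(312,460),48)):
    print(n,inv(p,ray(t,ut(u),z/1000)))
for n,u,z in (("rear end c",(316,418),38),("outer tube rear top L",(120,347),48),("strap top",(485,50),135)):
    print("scene",n,inv(p,ray(s,us(u),z/1000)))
for q in ((0,-45,63),):pass
for n,q in (("pad",(-45,-130,63)),("strapend",(10+78*np.cos(1.9),40,62+78*np.sin(1.9)))):
    print(n,G(p,q),(proj(t,G(p,q))[0]+.5-[105,80])*3.5,(proj(s,G(p,q))[0]+.5-[255,150])*4.5)
E
python3 fit.py
```

```text
[0.57219312 0.07746909 0.21582733] [-1.1 -0.7  1.2 -1.6  0.6 -0.5 -0.6 -0.1 -1.5 -1.4  1.  -1.5 -0.9 -1. ]
[0.57051484 0.07750679 0.214662  ] [-1.1 -0.2  1.3 -0.9  0.6  0.3 -0.7  0.5]
[0.57667248 0.0759721  0.22127569] [-0.8  0.3  1.5 -0.8 -0.7 -0.2]
pad [ -47.59561272 -128.98796874]
rearend [  41.33744685 -163.9748894 ]
frontend [45.64069713  0.53558212]
stop top mid [ 4.05514206 72.36727738]
stop endA [65.14461201 73.79773683]
outer tube end R [ -45.52137388 -200.51912931]
outer end L [-44.17791042  21.30976844]
scene rear end c [  45.66491417 -161.44330729]
scene outer tube rear top L [ -57.57815433 -201.60723152]
scene strap top [-12.3861221   46.09986449]
pad [ 0.55607737 -0.05915186  0.063     ] [536.28132161 414.42554764] [227.96742567 272.20859537]
strapend [0.54876334 0.11328235 0.13581141] [250.90568171 393.63528891] [475.05904338  51.93624004]
```

```bash
cat >> h.py <<'E'
import os
if os.path.exists("pose.npy"):
    p=np.load("pose.npy"); c_,d_=np.cos(p[2]),np.sin(p[2])
    def G(x,y,z): return np.array([p[0]+(c_*x-d_*y)/1e3,p[1]+(d_*x+c_*y)/1e3,z/1e3])
    def inv(w): x,y=w[0]-p[0],w[1]-p[1]; return 1000*np.array([c_*x+d_*y,-d_*x+c_*y,w[2]])
    def quat(sg): 
        return R.from_matrix(np.array([[-d_*sg,c_*sg,0],[c_*sg,d_*sg,0],[0,0,-1]]).T).as_quat()
    def rep(n=""):
        s=monitor.sense(); F=s["contact_force"]
        print(n,"t%.1f"%s["clock"],"gauge",np.round(inv(s["position"]),1),"F gauge",np.round([c_*F[0]+d_*F[1],-d_*F[0]+c_*F[1],F[2]],1))
    def go(x,y,z,v=.15,guard=None,n=""):
        h=env.movel(G(x,y,z),velocity=v,guard=guard); rep(n+str(h)); return h
E
python3 - <<'E'
from h import *
for n,u in (("spray near base",(548,160)),("flange",(297,140))):
    t=None
q0=monitor.sense()["joints"]; best=None
for sg in (1,-1):
    q=kinematics.ik(G(-45,-132,150),quat(sg)); print(sg,None if q is None else np.round(q-q0,2),q)
    if q is not None and (best is None or abs(q-q0).max()<best[0]): best=(abs(q-q0).max(),sg)
sg=best[1]; np.save("sg.npy",sg)
env.close_gripper(40); env.reach(G(-45,-132,110),quat(sg)); rep("above")
go(-45,-132,72,.1,None,"near")
go(-45,-132,56,.02,3,"pad")
f=eyes.grab_frame("wrist"); cv2.imwrite("pics/w1.png",f["frame"][:,:,::-1])
E
```

```text
1 [ 1.24  0.12 -0.03  0.   -0.09 -0.31] [-3.18621849e-01  4.33216555e-01  1.46772213e+00 -4.44089210e-16
  1.24065397e+00 -5.34449182e-01]
-1 [ 1.24  0.12 -0.03  0.   -0.09  2.83] [-3.18621849e-01  4.33216555e-01  1.46772213e+00 -4.44089210e-16
  1.24065397e+00  2.60714347e+00]
above t3.3 gauge [ -45.2 -132.8  110.1] F gauge [0.6 0.2 0.2]
nearFalse t3.9 gauge [ -44.9 -132.3   72.3] F gauge [ 0.3  0.1 -0.3]
padFalse t4.8 gauge [ -44.9 -132.    56.1] F gauge [0.1 0.  0.1]
```

View pics/w1.png

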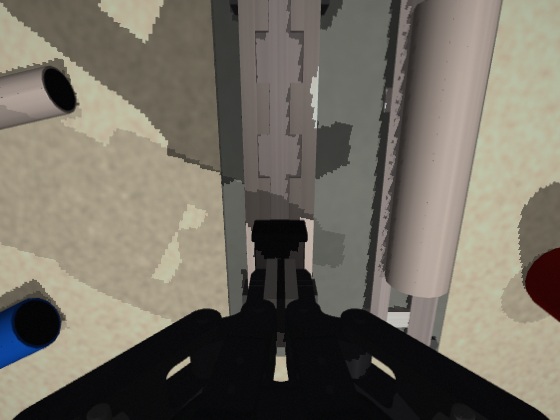

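```bash
python3 - <<'E'
from h import *
rep(); print(monitor.sense()["finger_gap"],monitor.sense()["gripper_force"])
t=eyes.grab_frame("top"); s=eyes.grab_frame("scene")
a=cv2.resize(t["frame"][130:240,200:320,::-1],(480,440),interpolation=cv2.INTER_CUBIC)
b=cv2.resize(s["frame"][150:260,260:340,::-1],(320,440),interpolation=cv2.INTER_CUBIC)
cv2.imwrite("pics/c2.png",np.hstack([a,b]))
E
```

```text
t4.8 gauge [ -44.9 -132.    56.1] F gauge [ 0.1 -0.9  0.5]
-0.0014105226264555662 0.0
```

View pics/c2.png

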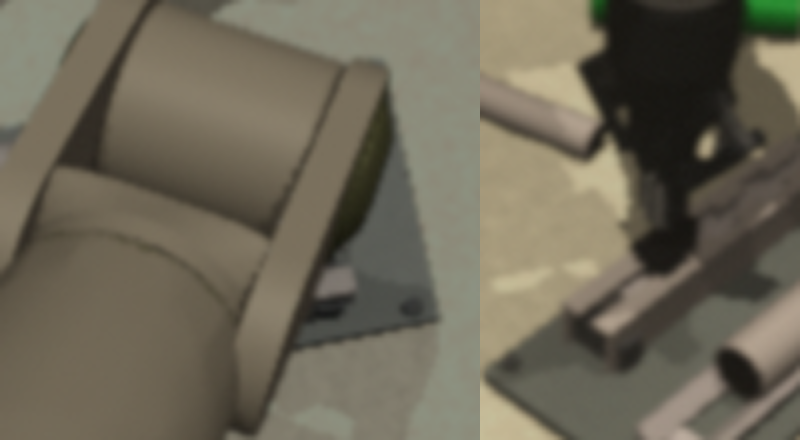

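The wrist picture shows the shut fingers at about (281,270), just behind the black fence at (280,230). There is still no reaction force at z = 56. I'll compare the picture with projected gauge points.

```bash
python3 - <<'E'
from h import *
f=eyes.grab_frame("wrist"); im=f["frame"][:,:,::-1].copy()
s=monitor.sense(); Rm=R.from_quat(s["ee_rot"]).as_matrix()
print("cam in tool", np.round(Rm.T@(-f["view"][:3,:3].T@f["view"][:3,3]-s["position"]),3), "tool z",Rm[:,2])
pts={"fenceTopNear":[(-59,-115.5,79),(-31,-115.5,79),(-31,-110.5,79),(-59,-110.5,79)],
"hole":[(-57,-92,48),(-33,-92,48),(-33,-68,48),(-57,-68,48)],
"hole3":[(-57,-42,48),(-33,-42,48),(-33,-18,48),(-57,-18,48)],
"tubeouter":[(-65,-200,48),(-25,-200,48),(-25,20,48),(-65,20,48)]}
for n,q in pts.items():
    u=proj(f,np.array([G(*a) for a in q])); print(n,np.round(u).tolist()); cv2.polylines(im,[np.int32(u)],True,(0,255,0),1)
u=proj(f,s["position"])[0]; print("tcp",u); cv2.circle(im,tuple(np.int32(u)),3,(0,0,255),-1)
im=cv2.convertScaleAbs(im,alpha=1.6,beta=40)
cv2.imwrite("pics/w2.png",cv2.resize(im[130:360,170:420],None,fx=2.5,fy=2.5,interpolation=cv2.INTER_CUBIC))
for _ in range(5): env.hold(.02); rep()
E
```

```text
cam in tool [ 0.081 -0.001 -0.171] tool z [ 1.96831823e-04 -6.03969725e-05 -9.99999979e-01]
fenceTopNear [[254.0, 241.0], [310.0, 241.0], [310.0, 232.0], [253.0, 232.0]]
hole [[260.0, 181.0], [303.0, 181.0], [304.0, 137.0], [259.0, 137.0]]
hole3 [[258.0, 86.0], [305.0, 86.0], [306.0, 34.0], [257.0, 34.0]]
tubeouter [[251.0, 339.0], [311.0, 339.0], [326.0, -59.0], [238.0, -59.0]]
tcp [281.70256079 251.68154603]
 t5.0 gauge [ -44.9 -132.    56.1] F gauge [ 0.2 -0.2 -0.1]
 t5.0 gauge [ -45.  -132.    56.1] F gauge [-0.3  0.6 -0.4]
 t5.0 gauge [ -45.  -132.    56.1] F gauge [-0.8  0.7 -0.4]
 t5.1 gauge [ -45.  -132.    56.1] F gauge [ 0.4 -0.2 -0.1]
 t5.1 gauge [ -45.  -132.    56.1] F gauge [ 0.4 -0.4 -1.9]
```

View pics/w2.png

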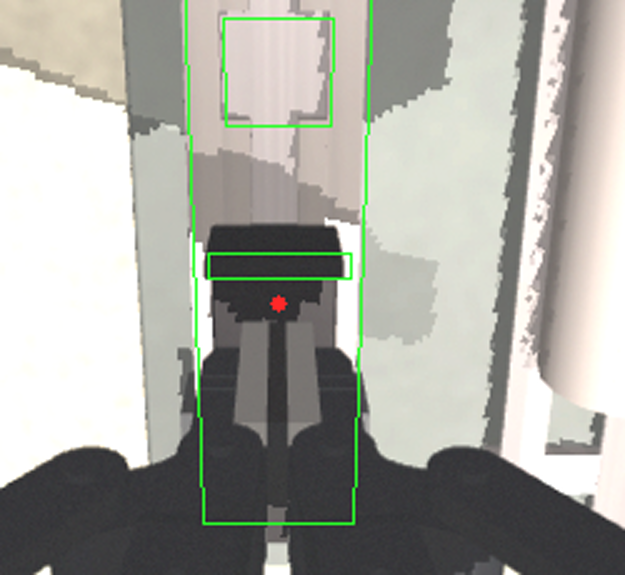

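```bash
python3 - <<'E'
from h import *
f=eyes.grab_frame("wrist")
for z in (56,63,70,79):
    print(z,[(y,np.round((proj(f,G(-45,y,z))[0]-[170,130])*2.5).tolist()) for y in (-110.5,-115.5,-121,-132,-143,-144.5)])
for r in (228,253,280,320,345): 
    print(r,[np.round(inv(ray(f,(170+278/2.5,130+r/2.5),z/1e3))[1],1) for z in (56,63,79)])
print(f["mtx"],f["k1"])
E
```

```text
56 [(-110.5, [279.0, 216.0]), (-115.5, [279.0, 237.0]), (-121, [279.0, 260.0]), (-132, [279.0, 304.0]), (-143, [279.0, 347.0]), (-144.5, [279.0, 352.0])]
63 [(-110.5, [279.0, 227.0]), (-115.5, [279.0, 249.0]), (-121, [279.0, 272.0]), (-132, [279.0, 318.0]), (-143, [279.0, 362.0]), (-144.5, [279.0, 367.0])]
70 [(-110.5, [280.0, 239.0]), (-115.5, [280.0, 261.0]), (-121, [279.0, 285.0]), (-132, [279.0, 332.0]), (-143, [279.0, 377.0]), (-144.5, [279.0, 384.0])]
79 [(-110.5, [280.0, 255.0]), (-115.5, [280.0, 279.0]), (-121, [280.0, 304.0]), (-132, [280.0, 353.0]), (-143, [279.0, 400.0]), (-144.5, [279.0, 406.0])]
228 [np.float64(-113.3), np.float64(-110.7), np.float64(-104.8)]
253 [np.float64(-119.3), np.float64(-116.5), np.float64(-110.1)]
280 [np.float64(-125.9), np.float64(-122.9), np.float64(-115.8)]
320 [np.float64(-136.1), np.float64(-132.6), np.float64(-124.6)]
345 [np.float64(-142.6), np.float64(-138.8), np.float64(-130.2)]
[[324.66750549   0.         280.45951629]
 [  0.         324.66750549 210.68255101]
 [  0.           0.           1.        ]] -0.007204229328795723
```

```bash
python3 - <<'E'
from h import *
for z in (54,52,50):
    h=go(-45,-132,z,.02,3,"down ")
    if h: break
F=[]
for _ in range(10): env.hold(.02); F.append(monitor.sense()["contact_force"])
print(np.mean(F,0)); rep()
E
```

```text
down False t5.4 gauge [ -45.1 -132.    53.8] F gauge [-0.3  0.3 -0.7]
down False t5.6 gauge [ -45.1 -132.    51.8] F gauge [ 0.3 -0.1  0.5]
down False t5.9 gauge [ -45.1 -132.    49.9] F gauge [-0.3 -0.1  0.2]
[ 0.00194449 -0.12729915  0.18848997]
 t6.0 gauge [ -45. -132.   50.] F gauge [-0.9  0.3  0.5]
```

```bash
python3 - <<'E'
from h import *
f=eyes.grab_frame("wrist"); s=eyes.grab_frame("scene")
print("scene tcp px",proj(s,monitor.sense()["position"]), "pad corners",np.round(proj(s,np.array([G(-59,-144.5,63),G(-31,-144.5,63),G(-31,-115.5,63),G(-31,-115.5,79)]))).tolist())
a=cv2.resize(f["frame"][200:300,230:330,::-1],(400,400),interpolation=cv2.INTER_CUBIC)
b=cv2.resize(s["frame"][180:230,280:330,::-1],(400,400),interpolation=cv2.INTER_CUBIC)
cv2.imwrite("pics/c3.png",cv2.convertScaleAbs(np.hstack([a,b]),alpha=2,beta=40))
E
```

```text
scene tcp px [[304.41817365 214.24382713]] pad corners [[297.0, 210.0], [306.0, 216.0], [313.0, 210.0], [314.0, 205.0]]
```

View pics/c3.png

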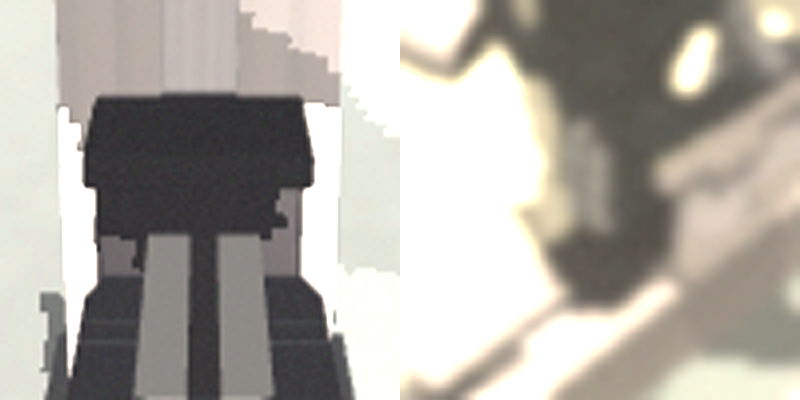

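The wrist half shows the fence's +y face starting at row 224, its top-near edge at row 246, and the fingertips at row 259, over the pad. I'll compute what button depth this implies.

```bash
python3 - <<'E'
from h import *
f=eyes.grab_frame("wrist")
r=lambda y,z: proj(f,G(-45,y,z))[0][1]
w=lambda z: np.diff(proj(f,np.array([G(-59,-115.5,z),G(-31,-115.5,z)])),axis=0)[0,0]
for d in (0,4,8): print(d,"bottom +y face %.1f top far %.1f top near %.1f width near top %.1f"%(r(-110.5,63-d),r(-110.5,79-d),r(-115.5,79-d),w(79-d)), "hole far/near",round(r(-68,48),1),round(r(-92,48),1))
g=cv2.cvtColor(f["frame"],cv2.COLOR_RGB2GRAY)
print("col 280",g[130:265,280].tolist()); print("row 244",g[244,235:325].tolist())
E
```

```text
0 bottom +y face 224.8 top far 236.8 top near 246.5 width near top 58.7 hole far/near 138.4 183.3
4 bottom +y face 222.1 top far 233.6 top near 243.1 width near top 57.3 hole far/near 138.4 183.3
8 bottom +y face 219.6 top far 230.5 top near 239.8 width near top 56.0 hole far/near 138.4 183.3
col 280 [115, 115, 115, 115, 115, 115, 115, 114, 114, 114, 114, 114, 113, 114, 113, 113, 113, 113, 112, 113, 112, 112, 113, 112, 112, 112, 112, 112, 111, 112, 112, 112, 112, 112, 110, 110, 110, 110, 111, 110, 111, 110, 111, 110, 110, 110, 110, 109, 109, 109, 110, 109, 108, 109, 108, 108, 108, 108, 108, 109, 108, 108, 108, 107, 107, 107, 107, 107, 82, 74, 74, 74, 74, 75, 74, 75, 74, 74, 74, 73, 74, 74, 74, 74, 74, 74, 74, 74, 73, 74, 74, 74, 63, 31, 9, 6, 6, 5, 4, 6, 4, 4, 6, 5, 5, 6, 6, 6, 7, 6, 7, 7, 7, 8, 6, 7, 5, 5, 9, 6, 7, 8, 7, 8, 7, 8, 7, 4, 8, 8, 9, 8, 9, 9, 10]
row 244 [96, 96, 96, 96, 96, 96, 96, 96, 96, 98, 132, 163, 161, 160, 158, 83, 7, 6, 7, 8, 7, 8, 8, 7, 7, 6, 5, 6, 5, 7, 8, 7, 7, 7, 6, 7, 7, 9, 6, 8, 6, 6, 8, 8, 8, 6, 7, 7, 7, 7, 7, 6, 7, 7, 6, 6, 8, 8, 7, 7, 8, 8, 8, 8, 7, 8, 7, 8, 8, 7, 9, 7, 12, 63, 180, 181, 182, 183, 180, 117, 96, 96, 96, 96, 96, 96, 96, 96, 96, 96]
```

```bash
python3 - <<'E'
from h import *
for z in (46,42,38):
    h=go(-45,-132,z,.02,3,"down ")
    if h: break
env.hold(.1); rep()
f=eyes.grab_frame("wrist"); g=cv2.cvtColor(f["frame"],cv2.COLOR_RGB2GRAY)
print(g[215:270,280].tolist()); print(g[215:270,270].tolist())
E
```

```text
down False t6.5 gauge [ -45.1 -131.9   45.8] F gauge [ 0.5 -0.3 -0.3]
down False t6.9 gauge [ -45.1 -132.    41.8] F gauge [-0.4 -0.1 -0.3]
down False t7.2 gauge [ -45.1 -131.9   37.8] F gauge [ 0.3 -0.1 -0.4]
 t7.3 gauge [ -45. -132.   38.] F gauge [-0.3  0.3  0.3]
[77, 77, 77, 77, 77, 77, 77, 77, 77, 76, 77, 77, 76, 76, 77, 46, 26, 10, 5, 4, 6, 5, 6, 5, 7, 5, 6, 7, 6, 6, 6, 7, 7, 6, 8, 7, 8, 8, 8, 7, 7, 8, 7, 6, 8, 6, 9, 9, 9, 10, 8, 11, 9, 10, 9]
[75, 74, 75, 74, 75, 75, 74, 74, 74, 75, 74, 74, 74, 75, 75, 45, 26, 10, 7, 8, 10, 5, 7, 6, 5, 8, 5, 6, 5, 6, 7, 5, 7, 6, 7, 5, 8, 8, 9, 8, 10, 7, 7, 23, 48, 51, 52, 52, 51, 51, 52, 51, 52, 52, 52]
```

```bash
python3 - <<'E'
from h import *
f=eyes.grab_frame("wrist"); s=eyes.grab_frame("scene")
r=lambda y,z: proj(f,G(-45,y,z))[0][1]
for d in (0,4,8): print(d,"bottom +y face %.1f top far %.1f top near %.1f"%(r(-110.5,63-d),r(-110.5,79-d),r(-115.5,79-d)))
def e(im,lo,hi): return np.uint8(255*np.clip((im.astype(float)-lo)/(hi-lo),0,1)**.6)
a=cv2.resize(e(f["frame"][210:330,220:340,::-1],3,70),(480,480),interpolation=cv2.INTER_NEAREST)
b=cv2.resize(e(s["frame"][175:235,275:315,::-1],3,110),(320,480),interpolation=cv2.INTER_CUBIC)
cv2.imwrite("pics/c4.png",np.hstack([a,b]))
st=monitor.sense(); print(st["joint_efforts"],st["finger_gap"])
E
```

```text
0 bottom +y face 233.6 top far 247.5 top near 257.8
4 bottom +y face 230.5 top far 243.8 top near 253.9
8 bottom +y face 227.6 top far 240.2 top near 250.1
[-1.41356388e-03 -4.80515206e+01 -2.15016514e+01 -1.52152511e-04
  2.80286395e-04  1.62577425e-05] 0.0020962505114619414
```

View pics/c4.png

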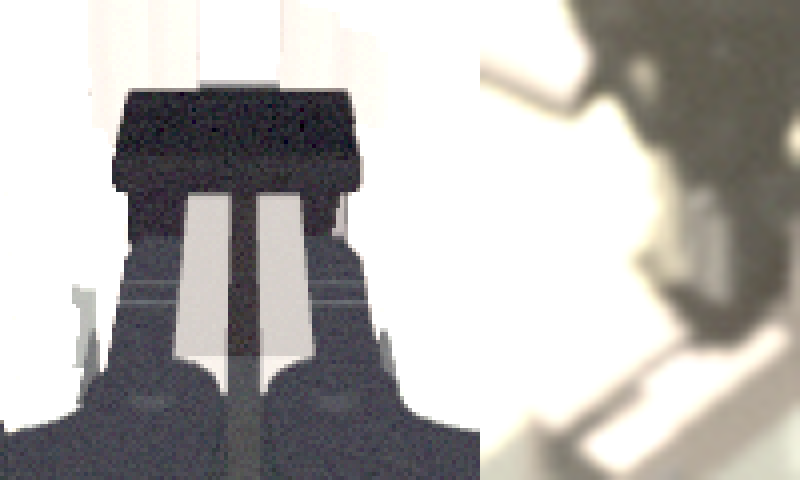

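The enhanced picture shows the fence still fully up (rows 232, 249 and 257 against 233.6, 247.5 and 257.8 predicted). The finger width and row fit tips about 25 mm above the nominal TCP, so they haven't reached the pad yet. I'll carry on down with the guard.

```bash
python3 - <<'E'
from h import *
for z in (35,32,29,26,23):
    h=go(-45,-132,z,.02,3,"down ")
    if h: break
env.hold(.1); rep()
E
```

```text
down False t7.8 gauge [ -45.1 -131.9   34.8] F gauge [-0.4  0.1 -0. ]
down True t8.0 gauge [ -44.8 -132.1   32.7] F gauge [-1.3  1.1  6.4]
 t8.1 gauge [ -44.8 -132.1   33. ] F gauge [-1.6  0.3  5.2]
```

```bash
python3 - <<'E'
from h import *
def fence():
    f=eyes.grab_frame("wrist"); g=cv2.cvtColor(f["frame"],cv2.COLOR_RGB2GRAY).astype(float)[:,262]
    a=g[150:250]; row=150+np.where(a<40)[0][0]
    # depth implied by lower rim of fence's +y face
    return row,g
for z in (30,28,27):
    h=go(-45,-132,z,.02,12,"press ")
    env.hold(.08); rep()
    f=eyes.grab_frame("wrist"); g=cv2.cvtColor(f["frame"],cv2.COLOR_RGB2GRAY)[:,255]
    row=200+np.where(g[200:260]<40)[0][0]
    print("row",row,[round(proj(f,G(-45,-110.5,63-d))[0][1],1) for d in (0,4,8)])
    if h: break
E
```

```text
press False t8.4 gauge [ -44.8 -132.1   30.5] F gauge [-1.5  2.2  6.9]
 t8.5 gauge [ -44.8 -132.1   30.6] F gauge [-1.7  0.6  5.9]
row 235 [np.float64(239.5), np.float64(236.2), np.float64(233.0)]
press False t8.8 gauge [ -44.8 -132.1   28.7] F gauge [-1.4  1.1  7.5]
 t8.8 gauge [ -44.8 -132.1   28.7] F gauge [-2.   0.4  8. ]
row 235 [np.float64(241.1), np.float64(237.7), np.float64(234.4)]
press False t9.2 gauge [ -44.7 -132.2   27.8] F gauge [-1.7  0.2  8.7]
 t9.2 gauge [ -44.7 -132.1   27.8] F gauge [-3.2  2.1  8.1]
row 235 [np.float64(242.0), np.float64(238.5), np.float64(235.2)]
```

```bash
cat >> h.py <<'E'
def fy(depth):  # fence far-lower edge gauge y estimate, given button depth
    f=eyes.grab_frame("wrist"); g=cv2.cvtColor(f["frame"],cv2.COLOR_RGB2GRAY)[:,255].astype(float)
    i=200+np.where(g[200:260]<40)[0][0]; row=i-1+(g[i-1]-40)/(g[i-1]-g[i]+1e-9)
    return row, inv(ray(f,(262,row),(63-depth)/1e3))[1]
E
python3 - <<'E'
from h import *
print("fence",fy(6.5))
for y in (-122,-112,-102):
    h=go(-45,y,27.5,.04,15,"slide "); print("fence",fy(6.5))
    if h: break
E
```

```text
fence (np.float64(234.5277777777631), np.float64(-109.55158753498569))
slide False t9.7 gauge [ -44.8 -122.    28.3] F gauge [-1.9  1.   7.7]
fence (np.float64(234.24999999999218), np.float64(-99.49288564983094))
slide False t10.2 gauge [ -44.7 -112.    28.3] F gauge [-2.   1.3  7.8]
fence (np.float64(234.2580645161207), np.float64(-89.46322972858314))
slide False t10.6 gauge [ -44.8 -102.    28.3] F gauge [-1.4  2.5  8. ]
fence (np.float64(234.07142857142603), np.float64(-79.34945554391977))
```

```bash
python3 - <<'E'
from h import *
go(-45,-82.5,27.5,.04,15,"slide "); print("fence",fy(6.5))
go(-45,-82.5,45,.06,None,"lift "); env.hold(.1); print("fence if up",fy(0),"if caught",fy(4))
h=go(-45,-82.5,29,.02,2.5,"touch ")
go(-45,-82.5,42,.1)
E
```

```text
slide False t11.3 gauge [-44.8 -82.5  28.3] F gauge [-2.   0.6  6.8]
fence (np.float64(234.5789473684058), np.float64(-60.18017786078472))
lift False t11.8 gauge [-45.1 -82.5  44.9] F gauge [ 0.4 -0.4  0.7]
fence if up (np.float64(227.22580645160562), np.float64(-60.084362436230485)) if caught (np.float64(227.19999999999334), np.float64(-61.621327103418814))
touch True t12.6 gauge [-45.  -82.5  33.4] F gauge [-1.6 -0.2  4.6]
False t12.8 gauge [-44.9 -82.6  42.2] F gauge [-0.4  0.7 -0.3]
```

The button was touched at the same height as at the start and the slide is at about 50 mm, so it is locked in the next hole. Tube next.

```bash
python3 - <<'E'
from h import *
go(-45,-82.5,85,.3); go(45,-186,85,.25)
go(45,-186,35,.2)
h=go(45,-186,10,.06,4,"low ")
if not h:
    h=go(45,-70,10,.07,8,"push ")
    if not h: h=go(45,-40,10,.015,6,"contact ")
    env.hold(.1); rep()
E
```

```text
False t13.1 gauge [-44.5 -82.7  85.9] F gauge [-0.1  0.3 -0.5]
False t13.8 gauge [  44.1 -185.1   83.6] F gauge [-0.4  0.2 -0.5]
False t14.2 gauge [  44.8 -185.3   35.5] F gauge [ 0.9 -0.5  0.8]
low False t14.8 gauge [  45.  -186.     9.9] F gauge [ 0.2 -1.3  0.6]
push False t16.6 gauge [ 45.  -70.1  10. ] F gauge [-0.7 -2.4  2.2]
contact True t18.0 gauge [ 44.9 -48.4   9.8] F gauge [ 0.1 -1.2  1. ]
 t18.1 gauge [ 44.8 -48.4   9.6] F gauge [ 0.7 -0.2 -0.4]
```

```bash
python3 - <<'E'
from h import *
h=go(45,-44,10,.012,7,"again "); env.hold(.1); rep()
go(45,-75,10,.15); go(45,-90,90,.25); go(-10,-150,110,.3)
t=eyes.grab_frame("top"); s=eyes.grab_frame("scene"); w=eyes.grab_frame("wrist")
a=cv2.resize(t["frame"][120:260,110:280,::-1],(400,330),interpolation=cv2.INTER_CUBIC)
b=cv2.resize(s["frame"][150:260,285:420,::-1],(400,330),interpolation=cv2.INTER_CUBIC)
c=cv2.resize(w["frame"][:,:,::-1],(360,270))
cv2.imwrite("pics/c5.png",np.vstack([cv2.convertScaleAbs(np.hstack([a,b]),alpha=1.3,beta=10),np.hstack([c,np.zeros((270,440,3),np.uint8)])]))
print("top: stop face",proj(t,G(45,120,62)),"tube front",proj(t,G(45,120,58)),"rear",proj(t,G(45,-40,58)),"scene stop",proj(s,G(68,120,62)),"front",proj(s,G(45,120,58)),"rear",proj(s,G(45,-40,38)))
print("pad up/caught scene",[proj(s,G(-31,-60.5,79-d)) for d in (0,4)])
E
```

```text
again True t18.3 gauge [ 44.6 -48.5   9.3] F gauge [ 0.1 -1.7  1.4]
 t18.4 gauge [ 44.6 -48.5   9.2] F gauge [ 0.6 -1.5  0.3]
False t18.8 gauge [ 44.8 -75.3   9.8] F gauge [-0.5  0.6 -0.4]
False t19.2 gauge [ 45.  -89.4  90.4] F gauge [ 1.1  0.1 -0.4]
False t19.7 gauge [ -10.8 -149.9  109.1] F gauge [ 1.3  0.3 -0.4]
top: stop face [[145.23370574 180.92876606]] tube front [[145.70327954 181.36297825]] rear [[212.94774708 168.69854098]] scene stop [[400.40814744 183.82259333]] front [[392.67743007 181.17889491]] rear [[355.60354374 216.61313926]]
pad up/caught scene [array([[328.0418387 , 194.26985544]]), array([[327.91940788, 195.48231546]])]
```

View pics/c5.png

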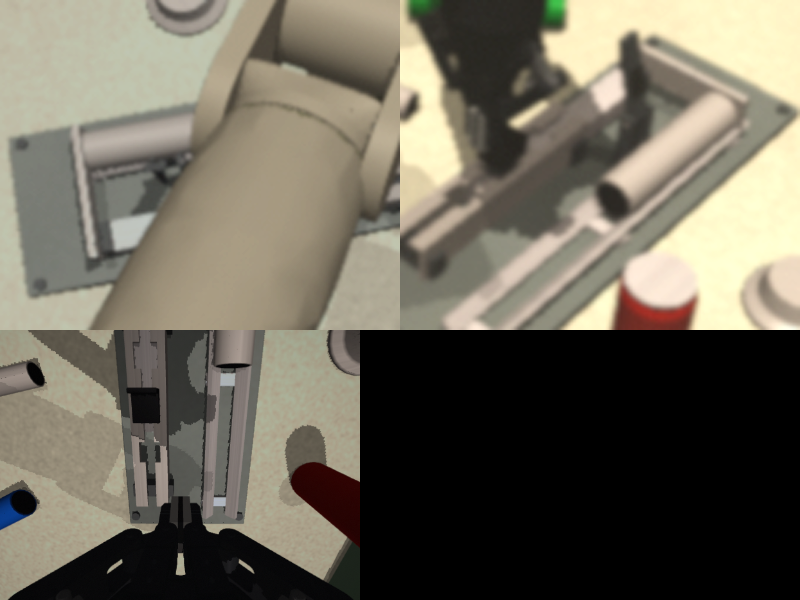

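The picture shows the tube's front end meeting the stop plate in both the scene and top views, and the button pad sitting at the next hole. The two firm guard stops at the same y (-48.4 and -48.5) agree. Now the strap.

```bash
python3 - <<'E'
from h import *
Z=29; w=14.5
go(-52,-60,110,.3); go(-52,40,110,.25)
h=go(-52,40,114-Z,.15,5,"side ")
if not h:
  for th in np.arange(1.9,-.01,-.19):
    c,s=np.cos(th),np.sin(th); xr=10+(78 if c<0 else 60)*c-4*s; z=62+56*s+4*c+(1 if th>.1 else 4)
    h=go(xr-w,40,z-Z,.12,14,"th%.2f "%th)
    if h: break
E
```

```text
False t20.3 gauge [-51.7 -59.  110. ] F gauge [-0.5 -0.4  0.5]
False t20.9 gauge [-51.5  39.6 109.8] F gauge [-0.4  0.3  1. ]
side True t21.1 gauge [-52.6  39.   81.6] F gauge [-0.7  0.4  1. ]
```

```bash
python3 - <<'E'
from h import *
Z=29; w=14.5
rep()
for th in np.arange(1.9,-.01,-.19):
    c,s=np.cos(th),np.sin(th); xr=10+(78 if c<0 else 60)*c-4*s; z=62+56*s+4*c+(1 if th>.1 else 4)
    h=go(xr-w,40,z-Z,.1,14,"th%.2f "%th)
    if h: break
E
```

```text
t21.1 gauge [-52.6  39.   81.6] F gauge [-0.7  0.4  1. ]
th1.90 False t21.4 gauge [-33.5  39.6  85.7] F gauge [ 0.   0.8 -0.8]
th1.71 False t21.7 gauge [-19.6  39.9  88.8] F gauge [-0.3  0.5 -1. ]
th1.52 False t22.0 gauge [-5.8 40.  89.9] F gauge [-0.3 -0.2  0.5]
th1.33 False t22.3 gauge [ 5.5 40.  89.1] F gauge [ 0.1 -1.   0.1]
th1.14 False t22.6 gauge [16.6 40.  86.4] F gauge [-0.4 -0.6  0.3]
th0.95 False t22.8 gauge [26.8 40.  81.7] F gauge [-0.3  0.1 -0.3]
th0.76 False t23.1 gauge [36.  40.  75.3] F gauge [ 0.6 -0.5  0.8]
th0.57 False t23.3 gauge [43.6 40.  67.4] F gauge [0.5 0.1 0.5]
th0.38 False t23.6 gauge [49.5 40.  58.3] F gauge [-0.2 -0.2 -0.6]
th0.19 False t23.9 gauge [53.4 40.1 48.1] F gauge [-0.3  0.5 -0.2]
th0.00 False t24.1 gauge [55.3 40.  40.5] F gauge [-0.2 -0.1 -0.1]
```

```bash
python3 - <<'E'
from h import *
h=go(55,40,25,.015,7,"press "); env.hold(.2); rep("after ")
f=eyes.grab_frame("wrist"); cv2.imwrite("pics/c6.png",f["frame"][:,:,::-1])
g=cv2.cvtColor(f["frame"],cv2.COLOR_RGB2GRAY)
s=eyes.grab_frame("scene"); gs=cv2.cvtColor(s["frame"],cv2.COLOR_RGB2GRAY)
u=proj(s,G(-15,40,130))[0].astype(int); print("scene at old strap end",gs[u[1]-4:u[1]+5,u[0]-4:u[0]+5].tolist())
E
```

```text
press True t24.6 gauge [55.8 40.  37.3] F gauge [-1.4  0.2  4.9]
after  t24.8 gauge [55.8 40.  37.3] F gauge [-0.9  0.1  5.5]
scene at old strap end [[89, 88, 89, 88, 88, 87, 81, 69, 52], [88, 89, 89, 89, 87, 85, 75, 56, 38], [88, 89, 89, 88, 87, 85, 73, 54, 35], [87, 88, 88, 88, 86, 83, 74, 57, 38], [89, 89, 89, 87, 84, 79, 74, 64, 45], [90, 89, 89, 86, 77, 71, 68, 63, 50], [89, 88, 87, 83, 72, 63, 60, 57, 49], [89, 87, 87, 82, 71, 59, 55, 54, 48], [88, 88, 86, 80, 69, 58, 53, 53, 49]]
```

```bash
python3 - <<'E'
from h import *
h=go(55,40,34,.015,8,"press2 "); env.hold(.2); rep("after ")
go(55,40,110,.15); go(-60,-120,130,.3); env.hold(.3); rep()
s=eyes.grab_frame("scene"); g=cv2.cvtColor(s["frame"],cv2.COLOR_RGB2GRAY)
for x in (20,35,45,60,75,84): 
    us=proj(s,np.array([G(x,y,66) for y in range(10,75,5)])).round().astype(int)
    print(x,[int(g[v,u]) for u,v in us])
E
```

```text
press2 True t25.1 gauge [55.9 40.  37.3] F gauge [-1.6  0.1  7.3]
after  t25.3 gauge [55.9 39.9 37.3] F gauge [-1.8  0.3  6.6]
False t26.0 gauge [ 54.5  40.1 108.9] F gauge [-0.1 -0.2 -0.2]
False t26.8 gauge [ -59.7 -119.1  129.4] F gauge [0.2 0.  0.3]
 t27.1 gauge [ -59.7 -119.2  129.8] F gauge [-0.2 -0.3 -0.7]
20 [37, 39, 39, 42, 55, 61, 63, 62, 66, 77, 82, 80, 66]
35 [55, 49, 42, 41, 52, 61, 65, 72, 88, 93, 89, 88, 79]
45 [154, 150, 126, 74, 52, 62, 63, 77, 117, 139, 140, 137, 147]
60 [157, 147, 100, 68, 49, 61, 62, 72, 116, 153, 160, 160, 160]
75 [84, 66, 54, 45, 54, 62, 64, 76, 79, 96, 102, 104, 107]
84 [70, 72, 68, 56, 50, 60, 62, 70, 96, 105, 106, 103, 101]
```

The strap shows as a uniform dark band at y ≈ 30–45 from x = 20 to 84 at z = 66. It is level, and the press test was firm at strap height. Handing in.

```bash
python3 -c "
from bench import job
print(job.hand_in())"
```

```text
the job is handed in; nothing more can be done
None
```

I handed the job in with the stop locked in the next hole, the tube pushed against it and the strap flat on the tube; I confirmed these by touch and camera, `hand_in` returned no verdict, and no bystander was touched as far as I could tell (not re-measured).

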